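Close the soap box in the shower caddy

TASK

Close the hinged lid of the pink soap box on the upper tier of the shower caddy, over the yellow soap, lowering it without slamming until it is shut. Leave the small aluminium tin open as it is and the conditioner bottle standing in its place.

Things in the scene. Friction and masses are not known exactly. Their poses are not given: they have to be found in the camera images.
- soap_box: Pink plastic box, yellow soap bar inside (below the rim), fixed on posts as upper tier of a fixed pink caddy (lower tray 140 x 240 mm, 45 mm high). Box 90 (its x) x 100 (y) x 40 mm high. Origin: centre of its underside, 58 mm above the ledge; z up. Its front looks to its -x, the lid's hinge is along its +x top rim. The caddy's centre is 60 mm from the origin to -y.
- soap_lid (a joint): Angle of the soap box's pale pink lid, rad: 0 = shut, 0.6 to 1.35 at the start, 1.57 upright, stop at 1.9. Hinge axis along the box's y, at x +45, z +40 mm in its frame. Plate 90 mm from hinge to free edge, 100 mm wide; outer face 5.5 mm above the axis when shut; a 34 mm wide tab reaches 12 mm past the edge's middle. Stiff hinge: it stays where left; push with 1 to 2 N near the free edge.
- tin_lid_edge (a point): Middle of the free edge of the open lid of the aluminium tin, which is to stay open. The tin is fixed on the ledge, 65 x 95 x 25 mm, with a 65 mm long lid hinged on its side away from the robot, standing open 1.1 to 1.5 rad. It also has a stiff hinge, so a touch moves it.
- conditioner: Closed teal conditioner bottle with a white cap, 54 mm diameter, about 140 mm tall, loose, standing upright in the other half of the caddy's lower tray, about 135 mm from the soap box's origin to its -y. Origin: centre of its underside, 4 mm above the ledge.
There are look-alikes about, which are no part of the job. Of the things like the conditioner, leave any that is black or green; of the rest the smaller one is meant.

How it is judged:
By the outcome, as a careful person would: the job done as asked, in the order asked, and still so for the second after the job is handed in, with the robot touching nothing.
It also fails if it takes over 30 s, if anything falls off the work surface, if the arm or the gripper's body presses on something with over 40 N, if the wrist force passes 120 N, or if a joint passes its speed limit or range.

ROBOT

A 6-joint arm with a two-finger parallel gripper is mounted at the origin on the work surface. World frame = base frame: x ahead of the robot, y to its left, z up, the work surface at z = 0. Lengths are in m, angles in rad, forces in N, time in s.
With the tool pointing down it reaches from about 0.325 to 0.775 m from the base axis. Payload 5.5 kg.
Tool frame: the origin (TCP) lies midway between the tips of the shut fingers; the grasp point (between the pads) lies bot.hold_point_z behind it (bot.hold_point_z is the distance from the TCP to the grasp point, in m); z points along the fingers, y is the line along which they close (so a half turn about z gives the same grasp; the last joint's range is limited). The gripper opens to 88 mm and grips with 3 to 60 N. Pads are 20 mm wide; open, the fingers measure 115 mm over their backs; the gripper's body (75 mm by 178 mm) begins 61 mm behind the grasp point.
Start: joints at [-1.288, 0.091, 1.231, -0, 1.82, -0.057], TCP at [0.2, -0.566, 0.223] pointing down, gripper open.
Joint ranges: [-2.87, 2.87], [-0.86, 2.18], [0.17, 2.46], [-1.51, 4.65], [0.06, 2.69], [-2.65, 2.65]. Speed limits (rad/s): [2.57, 2.57, 3.01, 3.14, 3.14, 3.14].

INTERFACE

Orientations are given as a unit quaternion [x, y, z, w].
In Python, from bench import bot gives the robot as it stands.
- The arm moves only by the tool carry_out, never from a script. Its argument "increments" is a list of rows, each a list of 7 numbers: the turn, a rotation vector about the tool's x, y, z in rad, then the shift along the tool's x, y, z in m, then the opening, from 0 (shut) to 1 (fully open). A call has 1 to 12 rows; each row is the pose to reach, as a shift and turn from the pose commanded when the call began, along the tool's axes at that moment; what a row does not reach only later rows make up. A row lasts 1/10 s, in which the tool goes at most 50 mm and 8.59 degrees, less where a joint would pass 70% of its speed; a pose out of reach is approached as far as the arm can. A call with a gripper value outside its range is refused whole. The fingers move at their own pace and stop on an object; the grip force is fixed at half the most. Time passes only in rows, so rows that repeat a pose let the fingers close. It gives the time, the measured TCP pose, the force, the opening and the grip force at its end, in the units of the state.
- bot.observe(): the state, without advancing time (a new reading comes with each control period).
- bot.read_camera(name): name is "side" or "top"; returns a dict with "image" (420x560x3 uint8, blue, green, red), "fx", "fy", "cx", "cy" (pixels), "origin" and "attitude" of the camera in the world. Camera axes: x right, y down, z forward; pixel columns grow to the right and rows downward; lengths in m; the calibration is good to about 2 mm. A picture is of the moment at which its call begins. There is no depth.
- bot.sign_off(): hands the job in; it is judged then, once.
The state is a dict: "time": time; "joints": joint angles; "joint_velocities": joint speeds; "joint_torque": joint torques, N m; "eef_pos": TCP position; "tcp_rot": TCP orientation; "force": force on the tool from outside, world axes, zero at the start; "ft_torque": the same for the moment, N m; "width": opening from 0.0 (shut) to 1.0 (fully open); "grip_force": force on a finger pad.
Only numpy, scipy, OpenCV 4.12 (cv2) and the standard library are available. Lean on these libraries where they do the work, as an engineer would, in place of code of your own. Each camera call takes 0.05 s, during which the arm holds its last target. There are 200 camera calls.

## Working session

There is one attempt and no reset: what is moved stays moved. The work goes in short steps, Python scripts to look and compute and a tool call to move; the robot and the scene stay as the last step left them, time stands still between calls to the robot, and variables do not carry over. Pictures are saved under pics/ and viewed, at most 10 in all, crops included, and the job is handed in when it is done.

Besides the shell and the picture viewer there is one more tool, called after "Call:" by a JSON object that holds its "fn" and its "kwargs", one argument or row to a line. carry_out: Moves the arm, as the interface text tells. Its arguments: {"type":"object","properties":{"increments":{"type":"array","items":{"type":"array","items":{"type":"number"}}}},"required":["increments"]}

```bash
mkdir -p pics; python3 - <<'E'
from bench import bot
import cv2,json,numpy as np
for n in ("side","top"):
    c=bot.read_camera(n); cv2.imwrite(f"pics/{n}0.png",c["image"])
    print(n,c["fx"],c["fy"],c["cx"],c["cy"],np.round(c["origin"],4),np.round(c["attitude"],4).tolist())
print(bot.observe(),bot.hold_point_z)
E
```

```text
side 524.7855071930526 524.7855071930526 283.72714019530656 216.1074627778965 [0.2404 0.8466 0.9463] [-0.1391, 0.9132, -0.3803, 0.0469]
top 437.5913732409996 437.5913732409996 282.6817572734268 215.96988258115886 [0.2863 0.014  1.2716] [0.7118, -0.6989, 0.0546, -0.044]
{'time': 0.1, 'joints': array([-1.28769167e+00,  9.18171372e-02,  1.23177640e+00, -3.43769297e-05,
        1.81979371e+00, -5.67393494e-02]), 'joint_velocities': array([-1.04337876e-04, -4.78573960e-04, -2.64314927e-03,  1.81312924e-03,
        4.22519946e-05,  2.24187179e-04]), 'joint_torque': array([ 4.29595981e-03, -4.47854519e+01, -4.07572353e+01,  7.01855938e-02,
        2.84195814e-02, -1.22053170e-04]), 'eef_pos': array([ 0.19989429, -0.56543925,  0.22159367]), 'tcp_rot': array([ 9.85598276e-01,  1.69101250e-01, -1.17897286e-04, -8.89673663e-04]), 'force': array([-0.35307082,  0.14986289,  0.20671159]), 'ft_torque': array([-0.00553092, -0.0398989 , -0.0376146 ]), 'grip_force': 0.0, 'width': 1.0012414696468985} 0.0187
```

View pics/side0.png

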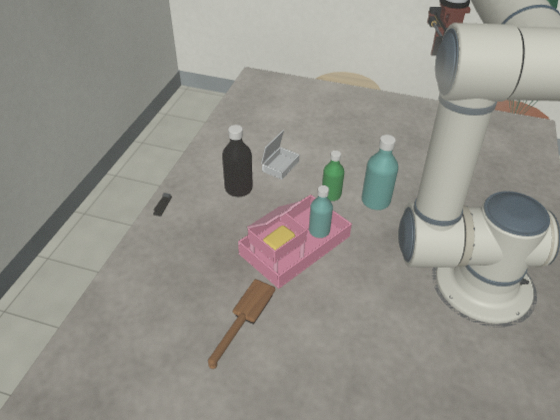

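View pics/top0.png

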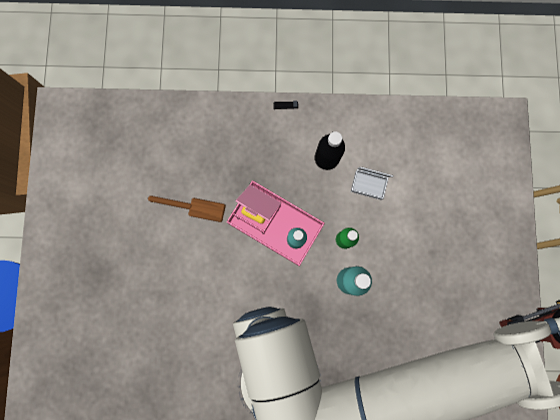

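The side view shows the soap box at (278,240), the small teal bottle at (320,215) and the tin at (280,157). In the top view the box is at about (254,207), the bottle at (297,237) and the tin at (370,183). I'll enlarge both.

```bash
python3 - <<'E'
import cv2
a=cv2.imread("pics/side0.png")[170:290,225:365]; b=cv2.imread("pics/top0.png")[170:275,220:335]
cv2.imwrite("pics/s1.png",cv2.resize(a,None,fx=5,fy=5,interpolation=cv2.INTER_CUBIC))
cv2.imwrite("pics/t1.png",cv2.resize(b,None,fx=5.5,fy=5.5,interpolation=cv2.INTER_CUBIC))
E
```

```text
(no output)
```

View pics/s1.png

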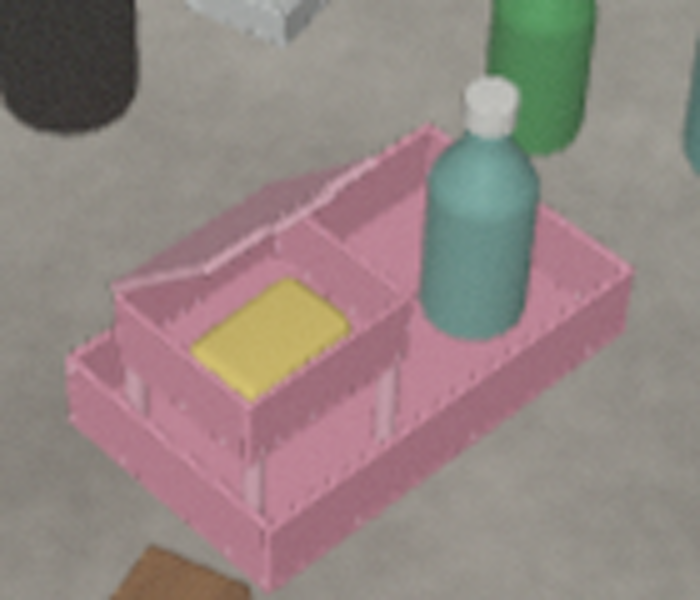

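View pics/t1.png

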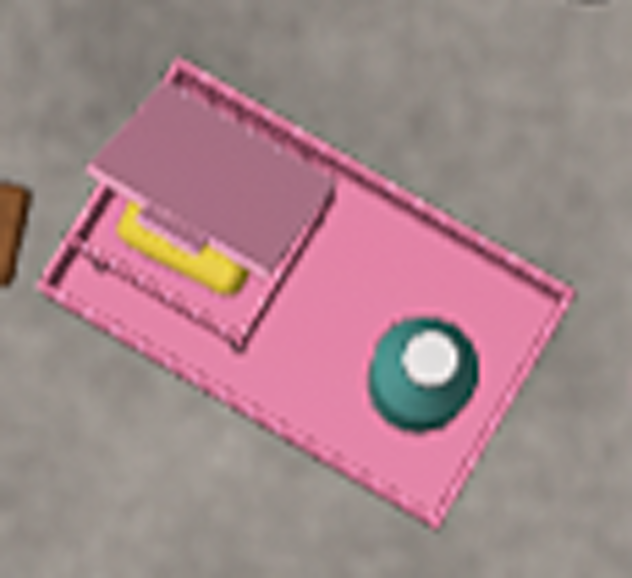

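Both crops show the tray rim corners, the box rim and the lid's free edge (top crop (90,170)–(272,272), tab at (170,225)). I'll fit pose and lid angle.

```bash
cat > geo.py <<'E'
import numpy as np
from scipy.spatial.transform import Rotation as R
K={"side":(524.79,283.73,216.11,[.2404,.8466,.9463],[-0.1391,0.9132,-0.3803,0.0469]),
"top":(437.59,282.68,215.97,[.2863,.014,1.2716],[0.7118,-0.6989,0.0546,-0.044])}
def proj(n,P):
    f,cx,cy,o,q=K[n]; c=R.from_quat(q).inv().apply(np.atleast_2d(P)-o)
    return np.c_[f*c[:,0]/c[:,2]+cx,f*c[:,1]/c[:,2]+cy]
def lidpt(a,r,y,h=0): return [.045-r*np.cos(a)+h*np.sin(a),y,.04+r*np.sin(a)+h*np.cos(a)]
def world(p,P):
    return R.from_euler('z',p[3]).apply(np.atleast_2d(P))+p[:3]
E
cat > fit.py <<'E'
from geo import *
from scipy.optimize import least_squares
T=[((.07,.06,-.013),178,60),((.07,-.18,-.013),575,293),((-.07,-.18,-.013),437,527),((-.07,.06,-.013),40,288),((-.045,-.05,.04),238,348),((-.045,.05,.04),80,245),((1,.05),90,170),((1,-.05),272,272)]
S=[((.07,.06,-.013),68,365),((.07,-.18,-.013),430,125),((-.07,-.18,-.013),632,268),((-.07,.06,-.013),268,525),((-.045,.05,.04),252,405),((-.045,-.05,.04),410,295),((.045,.05,.04),118,287),((1,.05),205,270),((1,-.05),375,160)]
def res(p):
    out=[]
    for n,L,s,o in (("top",T,5.5,(220,170)),("side",S,5,(225,170))):
        pts=[lidpt(p[4],.09,q[0][1],.003) if len(q[0])==2 else q[0] for q in L]
        m=np.array([(q[1]/s+o[0],q[2]/s+o[1]) for q in L])
        out.append(proj(n,world(p,pts))-m)
    return np.vstack(out).ravel()
r=least_squares(res,[.4,.1,.058,.5,.8],loss='soft_l1')
p=r.x; print(p.round(4)); print(res(p).reshape(-1,2).round(1).tolist())
f=lambda a,rr,y,h:world(p,lidpt(a,rr,y,h))[0].round(3)
for a in (p[4],0): print("edge",f(a,.09,0,.0055),"y+",f(a,.09,.05,.0055),"hinge",f(a,0,0,.0055))
print("x axis",world([0,0,0,p[3]],[1,0,0]),"bottle",world(p,[0,-.135,0]))
E
python3 fit.py
```

```text
[ 0.4712  0.0676  0.0532 -0.5224  0.7807]
[[0.4, -0.8], [0.4, -0.4], [0.4, -0.4], [-0.3, -0.8], [1.0, -1.3], [-1.7, -1.4], [-0.2, -0.7], [-0.1, 0.6], [-0.0, -1.6], [0.1, -0.4], [0.8, 0.2], [0.9, 1.5], [-0.0, 0.8], [1.2, 0.3], [-0.4, 2.0], [0.6, -0.3], [0.6, -0.3]]
edge [0.458 0.075 0.16 ] y+ [0.483 0.118 0.16 ] hinge [0.514 0.043 0.097]
edge [0.432 0.09  0.099] y+ [0.457 0.133 0.099] hinge [0.51  0.045 0.099]
x axis [[ 0.86660276 -0.49899866  0.        ]] bottle [[ 0.40381639 -0.04942504  0.05317942]]
```

The fit is consistent: lid at about 0.78 rad, box at (0.471, 0.068), yaw −0.52. Now I'll rise, shut the fingers and travel above it.

Call:
{"fn": "carry_out", "kwargs": {
  "increments": [
    [0,0,0,0,0,-0.04,0],
    [0,0,0,0,0,-0.08,0],
    [0,0,0,0.02,-0.022,-0.08,0],
    [0,0,0,0.045,-0.05,-0.08,0],
    [0,0,0,0.075,-0.082,-0.08,0],
    [0,0,0,0.105,-0.114,-0.08,0],
    [0,0,0,0.135,-0.146,-0.08,0],
    [0,0,0,0.165,-0.18,-0.08,0],
    [0,0,0,0.195,-0.212,-0.08,0],
    [0,0,0,0.225,-0.245,-0.08,0],
    [0,0,0,0.255,-0.277,-0.08,0],
    [0,0,0,0.28,-0.304,-0.08,0]
  ]
}}

```text
time: 1.3
eef_pos: [0.363, -0.1837, 0.3025]
tcp_rot: [0.986, 0.169, 0.0, -0.0]
force: [0.5, -1.1, 0.2]
width: 0.004
grip_force: 0.0
```

Call:
{"fn": "carry_out", "kwargs": {
  "increments": [
    [0,0,0,0.03,-0.032,0,0],
    [0,0,0,0.06,-0.065,0,0],
    [0,0,0,0.09,-0.098,0,0],
    [0,0,0,0.12,-0.13,0,0],
    [0,0,0,0.15,-0.163,0,0],
    [0,0,0,0.175,-0.19,0,0],
    [0,0,0,0.187,-0.204,0,0],
    [0,0,0,0.187,-0.204,0.04,0],
    [0,0,0,0.187,-0.204,0.08,0],
    [0,0,0,0.187,-0.204,0.1,0],
    [0,0,0,0.187,-0.204,0.1,0],
    [0,0,0,0.187,-0.204,0.1,0]
  ]
}}

```text
time: 2.5
eef_pos: [0.4709, 0.0689, 0.2031]
tcp_rot: [0.986, 0.169, -0.0, -0.0]
force: [-0.7, 0.6, 1.2]
width: 0.006
grip_force: 0.0
```

```bash
python3 - <<'E'
from bench import bot
import cv2
from geo import *
s=bot.observe(); print(s["eef_pos"],s["tcp_rot"],s["force"],s["time"])
print(R.from_quat(s["tcp_rot"]).as_matrix().round(3), proj("side",s["eef_pos"]))
a=bot.read_camera("side")["image"][130:290,200:380]
cv2.imwrite("pics/s2.png",cv2.resize(a,None,fx=3.7,fy=3.7,interpolation=cv2.INTER_CUBIC))
E
```

```text
[0.47088683 0.06887281 0.20307557] [ 9.85607169e-01  1.69051765e-01 -9.10024007e-05 -1.61925914e-05] [-0.68966118  0.61629     1.1708862 ] 2.5
[[ 0.943  0.333 -0.   ]
 [ 0.333 -0.943  0.   ]
 [-0.    -0.    -1.   ]] [[278.84981274 193.59389403]]
```

View pics/s2.png

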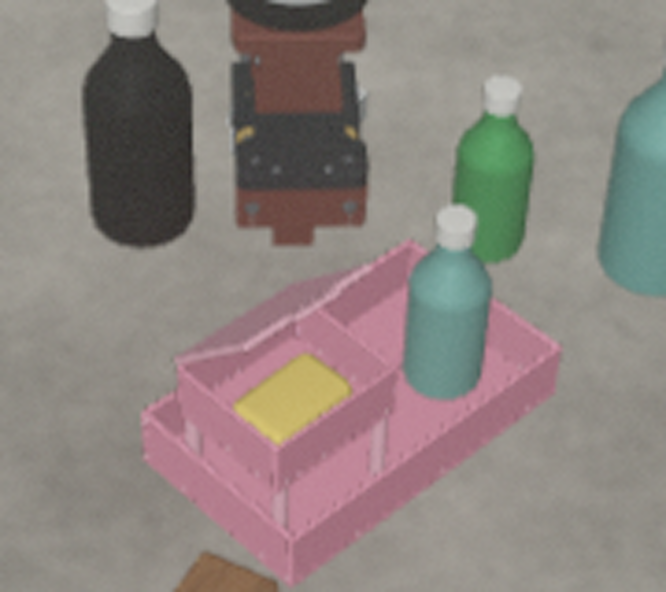

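The gripper tip is where expected, at crop (293,240), above the open lid, with the bottle clear at (445,310). Next I'll lower along the arc.

Call:
{"fn": "carry_out", "kwargs": {
  "increments": [
    [0,0,0,0,0,0.02,0],
    [0,0,0,0,0,0.036,0],
    [0,0,0,0,0,0.04,0],
    [0,0,0,-0.001,-0.001,0.044,0],
    [0,0,0,-0.003,-0.003,0.048,0],
    [0,0,0,-0.005,-0.005,0.052,0],
    [0,0,0,-0.007,-0.008,0.056,0],
    [0,0,0,-0.009,-0.01,0.06,0],
    [0,0,0,-0.01,-0.012,0.064,0],
    [0,0,0,-0.012,-0.014,0.068,0],
    [0,0,0,-0.013,-0.015,0.072,0],
    [0,0,0,-0.014,-0.017,0.076,0]
  ]
}}

```text
time: 3.75
eef_pos: [0.4519, 0.0803, 0.1263]
tcp_rot: [0.986, 0.169, -0.0, 0.0]
force: [0.3, -0.7, 0.1]
width: 0.005
grip_force: 0.4
```

Call:
{"fn": "carry_out", "kwargs": {
  "increments": [
    [0,0,0,-0.001,-0.001,0.004,0],
    [0,0,0,-0.002,-0.002,0.008,0],
    [0,0,0,-0.003,-0.003,0.011,0],
    [0,0,0,-0.004,-0.004,0.014,0],
    [0,0,0,-0.004,-0.004,0.016,0],
    [0,0,0,-0.004,-0.004,0.018,0],
    [0,0,0,-0.004,-0.004,0.018,0]
  ]
}}

```text
time: 4.45
eef_pos: [0.4468, 0.0827, 0.1083]
tcp_rot: [0.986, 0.169, -0.0, -0.0]
force: [-0.6, 0.3, -1.0]
width: 0.005
grip_force: 0.0
```

```bash
python3 - <<'E'
from bench import bot
import cv2
a=bot.read_camera("side")["image"][130:290,200:380]
cv2.imwrite("pics/s3.png",cv2.resize(a,None,fx=3.7,fy=3.7,interpolation=cv2.INTER_CUBIC))
E
```

```text
(no output)
```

View pics/s3.png

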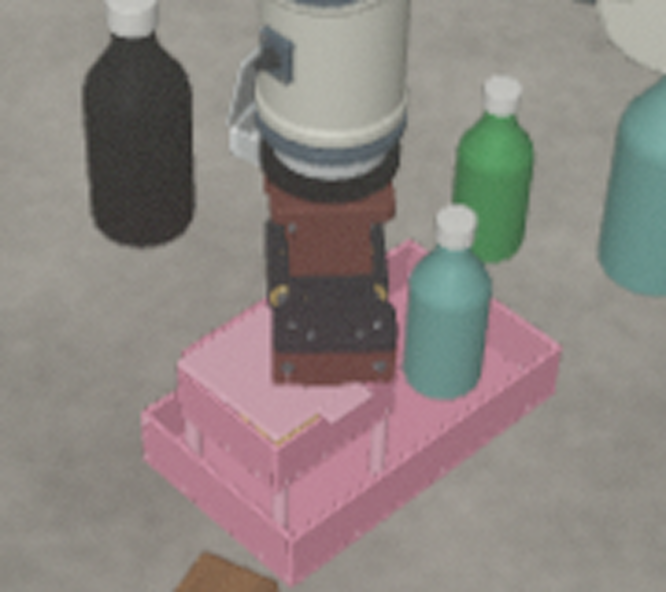

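The lid is nearly shut, with only a thin gap showing at crop (280,435). I'll press on gently.

Call:
{"fn": "carry_out", "kwargs": {
  "increments": [
    [0,0,0,0,0,0.001,0],
    [0,0,0,0,0,0.002,0],
    [0,0,0,0,0,0.003,0],
    [0,0,0,0,0,0.004,0],
    [0,0,0,0,0,0.005,0],
    [0,0,0,0,0,0.005,0]
  ]
}}

```text
time: 5.1
eef_pos: [0.447, 0.0827, 0.1038]
tcp_rot: [0.986, 0.169, 0.0, -0.0]
force: [-1.5, 0.3, 2.0]
width: 0.006
grip_force: 1.1
```

Call:
{"fn": "carry_out", "kwargs": {
  "increments": [
    [0,0,0,0,0,0.001,0],
    [0,0,0,0,0,0.001,0]
  ]
}}

```text
time: 5.3
eef_pos: [0.4471, 0.0827, 0.1037]
tcp_rot: [0.986, 0.169, 0.0, -0.0]
force: [-3.6, 0.4, 6.2]
width: -0.0
grip_force: 3.3
```

It has bottomed out: z is stuck at 0.1037 (0.1035 when shut) and the force is rising. Retreating.

Call:
{"fn": "carry_out", "kwargs": {
  "increments": [
    [0,0,0,0,0,-0.01,0],
    [0,0,0,0,0,-0.03,0],
    [0,0,0,0,0,-0.07,0],
    [0,0,0,0,0,-0.11,0],
    [0,0,0,0,0,-0.15,0],
    [0,0,0,0,0,-0.18,0],
    [0,0,0,0,0,-0.18,0],
    [0,0,0,0,0,-0.18,0]
  ]
}}

```text
time: 6.1
eef_pos: [0.4473, 0.0827, 0.283]
tcp_rot: [0.986, 0.169, 0.001, 0.0]
force: [0.4, 0.7, -0.3]
width: 0.007
grip_force: 0.0
```

```bash
python3 - <<'E'
from bench import bot
import cv2
a=bot.read_camera("side")["image"][110:290,200:380]
cv2.imwrite("pics/s4.png",cv2.resize(a,None,fx=3.3,fy=3.3,interpolation=cv2.INTER_CUBIC))
E
```

```text
(no output)
```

View pics/s4.png

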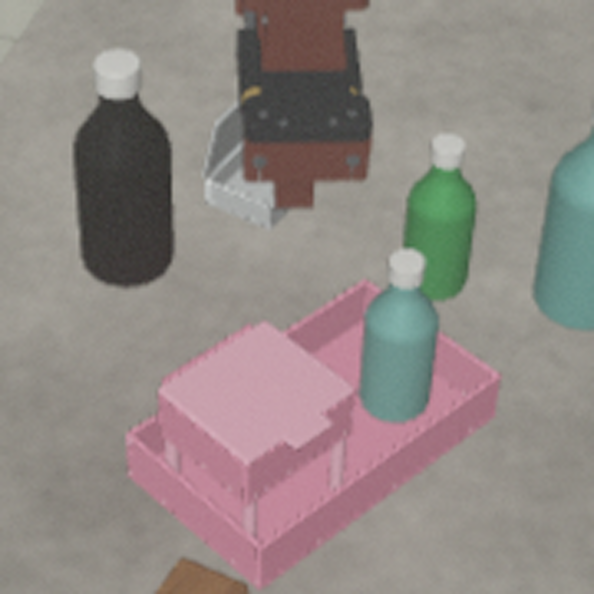

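The lid lies shut at crop (257,392), the bottle stands at (398,350), the tin is still open at (240,165), and the arm is clear.

```bash
python3 -c "
from bench import bot
print(bot.sign_off())"
```

```text
the job is handed in; nothing more can be done
None
```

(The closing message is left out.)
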